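# Let the thick dowels down from the lever-lid dispenser

## Task

Let all three thick dowels out of their dispenser: with a fingertip, press its lever all the way down to raise the lid, keep it down until the dowels have rolled into the catch tray, then let the lever come up slowly under your finger so that the lid closes fully without slamming, and move clear. Work the lid by the lever only: do not touch the lid or the dowels, pick nothing up, and leave the thin-dowel dispenser and everything else on the bench as they are.

Things in the scene. Friction and masses are not known exactly. Their poses are not given: they have to be found in the camera images.
- thick_box: the dispenser with the THICK dowels: plywood gravity dispenser, 262 mm long, 110 wide, screwed down. Origin: hopper centre at bench level; its own -x points out of the outlet to its catch tray, z up. Open-topped hopper at the back (lever-side wall 200 mm tall, others 140 to 162), low open tray in front, press lever along its -y side
- thick_box_lever (a joint): lever of the thick-dowel dispenser: steel bar pivoted 178 mm up on the box's -y side, 45 mm behind its origin, running forward to the press pad. rad: 0 = at rest, up; 0.40 = fully down on its stop. Sprung: about 4 N down on the pad starts it, 7 N holds it down. A rod links it to the lid: fully down lifts the lid 1.07 rad. If let go it springs up at once and the lid slams
- thick_box_pad (a point): centre of the upper face of the thick-dowel dispenser's press pad (56 mm along the lever, 42 across, 8 thick), 117 mm in front of the box origin and 85 mm to its -y side. At rest 225 mm above the bench; goes almost straight down by 66 mm, to 160 mm, when fully pressed. Nothing is above it; the open lid stays 10 mm or more to the side
- thick_box_lid: steel lid over the outlet of the thick-dowel dispenser, 106 mm wide, 72 long; origin on its hinge at its upper edge, 118 mm above the bench, 36 mm in front of the box origin. Shut, it hangs down and forward and its axes match the box's; it opens outwards and up about y, worked by the lever
- thick_box_tray (a point): middle of the floor of the thick-dowel dispenser's catch tray, 12 mm above the bench, axes as the box. Inside the tray is 97 mm along x and 86 mm along y; side walls rise 40 mm, the front wall 52 mm above this floor
- thick1_center (a point): centre of a loose plain brown wooden dowel, 28 mm diameter, 80 mm long, own y axis along its length. One of three lying side by side on the sloping floor of the thick-dowel dispenser, behind its lid; dowel 1 is nearest the lid, 3 farthest. They roll down into the tray by themselves, within about a second, while the lid is up
- thick2_center (a point): centre of a loose plain brown wooden dowel, 28 mm diameter, 80 mm long, own y axis along its length. One of three lying side by side on the sloping floor of the thick-dowel dispenser, behind its lid; dowel 1 is nearest the lid, 3 farthest. They roll down into the tray by themselves, within about a second, while the lid is up
- thick3_center (a point): centre of a loose plain brown wooden dowel, 28 mm diameter, 80 mm long, own y axis along its length. One of three lying side by side on the sloping floor of the thick-dowel dispenser, behind its lid; dowel 1 is nearest the lid, 3 farthest. They roll down into the tray by themselves, within about a second, while the lid is up
- thin_box: the dispenser with the THIN dowels, same build, axes and sizes as the other; the two may stand in either order
- thin_box_lever (a joint): the same lever on the thin-dowel dispenser (0 up, 0.40 down); to be left alone
- thin_box_pad (a point): centre of the upper face of that lever's press pad, built and placed as on the other dispenser
- thin1_center (a point): centre of a loose plain brown wooden dowel, 16 mm diameter, 80 mm long, own y axis along its length. One of five lying side by side on the sloping floor of the thin-dowel dispenser, behind its lid
- thin2_center (a point): centre of a loose plain brown wooden dowel, 16 mm diameter, 80 mm long, own y axis along its length. One of five lying side by side on the sloping floor of the thin-dowel dispenser, behind its lid
- thin3_center (a point): centre of a loose plain brown wooden dowel, 16 mm diameter, 80 mm long, own y axis along its length. One of five lying side by side on the sloping floor of the thin-dowel dispenser, behind its lid
- thin4_center (a point): centre of a loose plain brown wooden dowel, 16 mm diameter, 80 mm long, own y axis along its length. One of five lying side by side on the sloping floor of the thin-dowel dispenser, behind its lid
- thin5_center (a point): centre of a loose plain brown wooden dowel, 16 mm diameter, 80 mm long, own y axis along its length. One of five lying side by side on the sloping floor of the thin-dowel dispenser, behind its lid
- router: loose bystander: cordless trim router standing on its 90 mm round base, battery on top, 225 mm tall; origin under its base
- wrench: loose bystander: chrome spindle wrench 160 mm long, lying flat; origin under its middle
- clamp_a: loose bystander: blue plastic spring clamp lying on its side, 165 mm long, 100 mm over the handles, 24 mm thick; origin underneath near its pivot
- clamp_b: loose bystander: a second spring clamp, the same as clamp_a
- push_stick: loose bystander: cherry push stick lying flat, 320 mm long, 12 mm thick; origin underneath near its middle
- sanding_pad: loose bystander: grey silicone sanding pad 125 x 75 x 16 mm; origin under its centre
Mind the look-alikes: they are no part of the job. Leave any pink or purple look-alike of the part that bears thick3_center alone.

How it is judged:
On the way:
1. all three thick dowels lie in the catch tray while the lever is held fully down and the lid is up (x of thick1_center in the frame of thick_box_tray between -0.052 and 0.052 m and y of thick1_center in the frame of thick_box_tray between -0.046 and 0.046 m and z of each of thick1_center, thick2_center, thick3_center in the frame of thick_box_tray below 0.045 m and x of thick2_center in the frame of thick_box_tray between -0.052 and 0.052 m and y of thick2_center in the frame of thick_box_tray between -0.046 and 0.046 m and x of thick3_center in the frame of thick_box_tray between -0.052 and 0.052 m and y of thick3_center in the frame of thick_box_tray between -0.046 and 0.046 m and value of joint thick_box_lever above 0.33 rad), for 0.2 s.
At the end, for the whole second after the job is handed in: The three thick dowels lie at rest in their catch tray, the lever is back up within 0.02 rad, the lid is shut within 0.05 rad, and the thin-dowel lever is up (x of thick1_center in the frame of thick_box_tray between -0.052 and 0.052 m and y of thick1_center in the frame of thick_box_tray between -0.046 and 0.046 m and z of each of thick1_center, thick2_center, thick3_center in the frame of thick_box_tray below 0.045 m and x of thick2_center in the frame of thick_box_tray between -0.052 and 0.052 m and y of thick2_center in the frame of thick_box_tray between -0.046 and 0.046 m and x of thick3_center in the frame of thick_box_tray between -0.052 and 0.052 m and y of thick3_center in the frame of thick_box_tray between -0.046 and 0.046 m and value of joint each of thick_box_lever, thin_box_lever below 0.02 rad and angle between thick_box_lid's own z axis and vertical below 0.05 rad and linear speed of each of thick1, thick2, thick3 below 0.03 m/s); the robot touches nothing.
It fails at once if the lid slams: it turns faster than 3 rad/s over the last third of its way shut (value of joint thick_box_lever below 0.13 rad and velocity of joint thick_box_lever below -0.1 rad/s and angular speed of thick_box_lid above 3 rad/s).
It fails at once if the robot touches the lid or a dowel (contact force between any of the fingers, the arm and thick_box_lid above 0.3 N or contact force between any of the fingers, the arm and thick1 above 0.3 N or contact force between any of the fingers, the arm and thick2 above 0.3 N or contact force between any of the fingers, the arm and thick3 above 0.3 N or contact force between any of the fingers, the arm and thin1 above 0.3 N or contact force between any of the fingers, the arm and thin2 above 0.3 N or contact force between any of the fingers, the arm and thin3 above 0.3 N or contact force between any of the fingers, the arm and thin4 above 0.3 N or contact force between any of the fingers, the arm and thin5 above 0.3 N).
It fails at once if a thick dowel is lifted or thrown out (height (world z) of any of thick1_center, thick2_center, thick3_center above 0.13 m or y of thick1_center in the frame of thick_box_tray above 0.07 m or y of thick2_center in the frame of thick_box_tray above 0.07 m or y of thick3_center in the frame of thick_box_tray above 0.07 m or y of thick1_center in the frame of thick_box_tray below -0.07 m or y of thick2_center in the frame of thick_box_tray below -0.07 m or y of thick3_center in the frame of thick_box_tray below -0.07 m).
It fails at once if the thin-dowel dispenser is worked or its dowels moved (value of joint thin_box_lever above 0.08 rad or distance of any of thin1_center, thin2_center, thin3_center, thin4_center, thin5_center from where it was at the start of the episode above 0.03 m).
It fails at once if a bystander is moved more than 20 mm (distance of any of router, wrench, clamp_a, clamp_b, push_stick, sanding_pad from where it was at the start of the episode above 0.02 m).
It also fails if it takes over 38 s, if anything falls off the work surface, if the arm or the gripper's body presses on something with over 40 N, if the wrist force passes 120 N, or if a joint passes its speed limit or range.

## Robot

A 7-joint arm with a two-finger parallel gripper is mounted at the origin on the work surface. World frame = base frame: x ahead of the robot, y to its left, z up, the work surface at z = 0. Lengths are in m, angles in rad, forces in N, time in s.
With the tool pointing down it reaches from about 0.35 to 0.9 m from the base axis. Payload 8.1 kg.
Tool frame: the origin (TCP) lies midway between the tips of the shut fingers; the grasp point (between the pads) lies 19 mm behind it (manip.grip_point_offset is the distance from the TCP to the grasp point, in m); z points along the fingers, y is the direction in which the jaws open and shut (so a half turn about z gives the same grasp; the last joint's range is limited). The gripper opens to 85 mm and grips with 20 to 120 N. Pads are 22 mm wide; open, the fingers measure 114 mm over their backs; the gripper's body (76 mm by 85 mm) begins 54 mm behind the grasp point. The pads swing forward as they close: fully open they stand 13 mm farther back than shut.
Start: joints at [-1.272, 0.434, 0.025, 1.573, -0.012, 1.134, -0.075], TCP at [0.244, 0.575, 0.231] pointing down, gripper open.
Joint ranges: [-2.62, 2.62], [-0.44, 2.09], [-1.27, 1.32], [0.08, 2.57], [-1.32, 4.46], [0.12, 2], [-2.74, 2.74]. Speed limits (rad/s): [2.22, 2.22, 3.01, 3.01, 3.14, 3.14, 3.14].

## Interface

Orientations are given as a unit quaternion [x, y, z, w].
In Python, from cell import manip, cams gives the robot as it stands. The module is installed in compiled form; this text tells all that it offers.
- The arm moves only by the tool play_rows, never from a script. Its arguments are lists of equal length, an entry for each row: "twist": the turn, a rotation vector about the tool's x, y, z in units of 180 degrees (1.0 is 180 degrees), a list of three; "slide": the shift along the tool's x, y, z in units of 0.15 m (1.0 is 0.15 m), a list of three; "fingers": the closure, from 0 (fully open) to 1 (shut). A call has 1 to 8 rows; each row is the pose to reach, as a shift and turn from the pose commanded when the call began, along the tool's axes at that moment, turning the shorter way round; what a row does not reach only later rows make up. A row lasts 1/10 s, in which the tool goes at most 50 mm and 8.59 degrees, less where a joint would pass 70% of its speed; a pose out of reach is approached as far as the arm can. A call with a number of a shift or a turn outside -1 to 1 is refused whole. A call with a gripper value outside its range is refused whole. The fingers move at their own pace and stop on an object; "grip_force" is the grip in N (left out, the last holds). Time passes only in rows, so rows that repeat a pose let the fingers close. It gives the time, the measured TCP pose, the force and the opening at its end, in the units of the state.
- manip.observe(): the state, without advancing time (a new reading comes with each control period).
- cams.grab_frame(name): name is "scene" or "top" or "wrist"; returns the picture (420x560x3 uint8, blue, green, red); there is no depth.
- cams.camera_model(name): a dict with "fx", "fy", "cx", "cy" (pixels), "rvec" (rotation vector, rad) and "tvec" (3), from world to camera coordinates, as OpenCV has them; the wrist camera has in their place "hand_eye" (4x4, takes a point from camera to tool coordinates, whose origin is the TCP and whose axes are the flange's). Camera axes: x right, y down, z forward; pixel columns grow to the right and rows downward; lengths in m; the calibration is good to about 2 mm. A picture is of the moment at which its call begins: read the wrist's pose just before it. camera_model takes no time and is no camera call.
- manip.hand_in(): hands the job in, once; it reports no verdict.
The state is a dict: "time": time; "joint_positions": joint angles; "qvel": joint speeds; "joint_efforts": joint torques, N m; "ee_pos": TCP position; "ee_rot": TCP orientation; "ft_force": force on the tool from outside, world axes, zero at the start; "torque": the same for the moment, N m; "finger_gap": opening from 0.0 (shut) to 1.0 (fully open).
Only numpy, scipy, OpenCV 4.12 (cv2) and the standard library are available. Lean on these libraries where they do the work, as an engineer would, in place of code of your own. Each camera call takes 0.05 s, during which the arm holds its last target. There are 200 camera calls.

## Working session

There is one attempt and no reset: what is moved stays moved. The work goes in short steps, Python scripts to look and compute and a tool call to move; the robot and the scene stay as the last step left them, time stands still between calls to the robot, and variables do not carry over. Pictures are saved under pics/ and viewed, about 8 in all and at most 12, crops included, and the job is handed in when it is done.

Besides the shell and the picture viewer there is one more tool, called as name(argument=value, ...) on one line, values as JSON. play_rows: Moves the arm, as the interface text tells. Its arguments: {"type":"object","properties":{"twist":{"type":"array"},"slide":{"type":"array"},"fingers":{"type":"array"},"grip_force":{"type":"number"}},"required":["twist","slide","fingers"]}

```bash
mkdir -p pics
python3 - <<'E'
from cell import manip, cams
import cv2,json
print(manip.observe())
for n in("scene","top"):
    cv2.imwrite(f"pics/{n}0.png",cams.grab_frame(n)); print(cams.camera_model(n))
print(cams.camera_model("wrist"))
E
```

```text
{'time': 0.0, 'joint_positions': array([-1.2715731 ,  0.43521275,  0.02497316,  1.57409166, -0.01161853,
        1.13401804, -0.07513658]), 'qvel': array([ 2.25692825e-04, -2.00953182e-03, -6.38707529e-06, -8.92103365e-04,
       -7.20591389e-04,  2.44241030e-04,  9.05179712e-04]), 'joint_efforts': array([-1.16486484e-03, -6.70467210e+01,  1.02396458e+00, -3.16230226e+01,
        1.53179368e-02,  1.21332178e-02, -1.85648403e-06]), 'ee_pos': array([0.24428318, 0.57472904, 0.23053444]), 'ee_rot': array([ 1.99618654e-01,  9.79873341e-01, -7.86534046e-04, -9.54960242e-05]), 'ft_force': array([-0.01788881, -0.24385034, -0.67910276]), 'torque': array([-0.02664956, -0.01459552, -0.01210394]), 'finger_gap': 0.9998367700460575}
{'fx': 398.4785251076199, 'fy': 398.4785251076199, 'cx': 277.1035385760575, 'cy': 212.8024367595421, 'rvec': array([ 1.13005541,  2.58349025, -0.72319058]), 'tvec': array([ 0.29823802, -0.26746119,  1.48371566])}
{'fx': 500.57890349391596, 'fy': 500.57890349391596, 'cx': 278.73762493827365, 'cy': 208.2654877557666, 'rvec': array([ 2.04379218, -2.16685027,  0.25122695]), 'tvec': array([0.0641548 , 0.53244443, 1.46891584])}
{'fx': 351.6240603345285, 'fy': 351.6240603345285, 'cx': 285.1054736333244, 'cy': 200.6886743387195, 'hand_eye': array([[ 1.18032993e-04, -9.60889481e-01, -2.76932105e-01,
         6.99583971e-02],
       [ 9.99999890e-01, -1.20902096e-05,  4.68166504e-04,
         4.50005956e-05],
       [-4.53204437e-04, -2.76932130e-01,  9.60889374e-01,
        -1.42146881e-01],
       [ 0.00000000e+00,  0.00000000e+00,  0.00000000e+00,
         1.00000000e+00]])}
```

View pics/scene0.png

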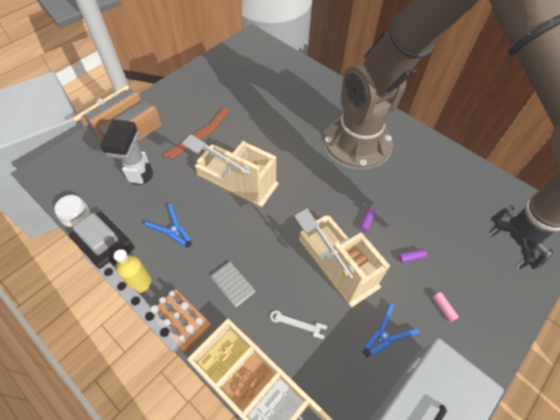

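View pics/top0.png

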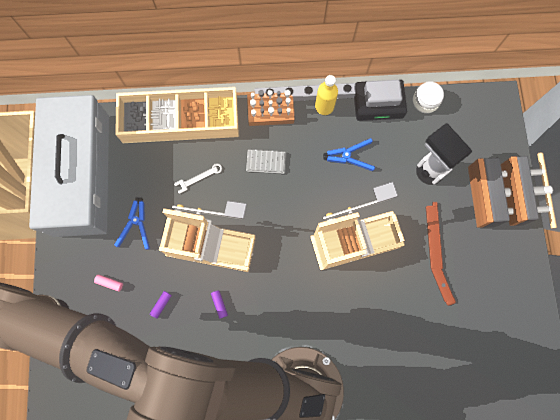

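The top view shows two dispensers: left at about (207,238) with its pad at (236,210), and right at about (357,238) with its pad at (386,191). The pink and purple dowels lie loose on the bench at (108,283), (160,304) and (219,303). Next I'll enlarge both hoppers to see which one holds the thick dowels.

Run:
```python
import cv2,numpy as np
a=cv2.imread("pics/top0.png")
c=[cv2.resize(a[180:280,x:x+115],None,fx=3.4,fy=3.4,interpolation=cv2.INTER_CUBIC) for x in(150,300)]
cv2.imwrite("pics/c1.png",np.hstack(c))
```

```text
(no output)
```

View pics/c1.png

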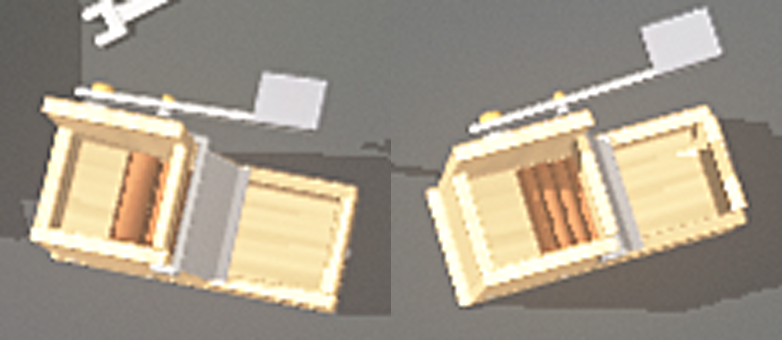

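The left hopper shows wide dowels about 10 px (28 mm) across, and the right shows four or more narrow ones at about 5.5 px (16 mm) pitch. So the left box, around (207,238), is the thick one, and its pad is at (236,210). The right box's pad at (386,191) is the look-alike to avoid. Now I'll measure the pads in both views.

```bash
cat > h.py <<'E'
import cv2,numpy as np
from cell import cams
def P(n):
    m=cams.camera_model(n);K=np.array([[m["fx"],0,m["cx"]],[0,m["fy"],m["cy"]],[0,0,1]])
    R=cv2.Rodrigues(m["rvec"])[0];return K,R,np.array(m["tvec"])
def ray(n,uv):
    K,R,t=P(n);d=R.T@np.linalg.inv(K)@[uv[0],uv[1],1];return -R.T@t,d
def onz(n,uv,z):
    o,d=ray(n,uv);return o+d*(z-o[2])/d[2]
def tri(a,b):
    A=[];y=[]
    for n,uv in(a,b):
        o,d=ray(n,uv);d/=np.linalg.norm(d);M=np.eye(3)-np.outer(d,d);A.append(M);y.append(M@o)
    x=np.linalg.lstsq(np.vstack(A),np.hstack(y),rcond=None)[0]
    return x,np.linalg.norm(np.vstack(A)@x-np.hstack(y))
def proj(n,p):
    K,R,t=P(n);q=K@(R@np.asarray(p)+t);return q[:2]/q[2]
E
python3 - <<'E'
from h import *
def pads(f,rois):
    im=cv2.imread(f);out=[]
    hsv=cv2.cvtColor(im,cv2.COLOR_BGR2HSV)
    for x0,x1,y0,y1 in rois:
        s=hsv[y0:y1,x0:x1]
        m=((s[...,1]<60)&(s[...,2]>140)).astype(np.uint8)
        m=cv2.morphologyEx(m,cv2.MORPH_OPEN,np.ones((5,5)))
        c=max(cv2.findContours(m,cv2.RETR_EXTERNAL,cv2.CHAIN_APPROX_NONE)[0],key=cv2.contourArea)
        r=cv2.minAreaRect(c);M=cv2.moments(c)
        uv=(M["m10"]/M["m00"]+x0,M["m01"]/M["m00"]+y0)
        out.append((uv,cv2.boxPoints(r)+[x0,y0]));print(f,np.round(uv,1),r[1],M["m00"])
    return out
T=pads("pics/top0.png",[(220,255,198,222),(370,402,178,205)])
S=pads("pics/scene0.png",[(292,322,205,236),(180,210,133,156)])
print("hsv",cv2.cvtColor(cv2.imread("pics/scene0.png")[220:221,306:307],cv2.COLOR_BGR2HSV))
for t,s in zip(T,S):
    print("tri",tri(("top",t[0]),("scene",s[0])),"onz",onz("top",t[0],.225),onz("scene",s[0],.225))
    b=np.array([onz("top",p,.225) for p in t[1]]);print(b[:,:2], np.linalg.norm(np.diff(b,axis=0),axis=1))
E
```

```text
pics/top0.png [234.8 209.1] (19.79899024963379, 15.556349754333496) 270.0
pics/top0.png [385.1 191.4] (15.495158195495605, 20.87103271484375) 285.5
pics/scene0.png [307.6 221.5] (31.642383575439453, 16.83662986755371) 351.0
pics/scene0.png [195.1 143.9] (27.877946853637695, 13.567973136901855) 251.5
hsv [[[150   3 193]]]
tri (array([0.50218601, 0.15770296, 0.21920665]), np.float64(0.003387015959459823)) onz [0.50199032 0.15518515 0.225     ] [0.50400756 0.16171069 0.225     ]
[[0.48616501 0.18518943]
 [0.52876606 0.17772821]
 [0.51782432 0.12472531]
 [0.47534832 0.13255378]] [0.04324951 0.0541205  0.04319138]
tri (array([ 0.52713353, -0.25681608,  0.22168237]), np.float64(0.0033751287995752886)) onz [ 0.52784305 -0.2580138   0.225     ] [ 0.52771865 -0.25180162  0.225     ]
[[ 0.54117729 -0.22551945]
 [ 0.55679399 -0.28194304]
 [ 0.51439386 -0.29074491]
 [ 0.49901959 -0.23467441]] [0.05854488 0.04330408 0.05814009]
```

The left pad triangulates to (0.502, 0.156, 0.22), which fits the 0.225 m given. Its 43×54 mm outline also fits, and the lever axis sits at about 79° to world x. I'll raise the arm, turn the jaws along the lever and shut the fingers.

play_rows(twist=[[0, 0, -0.02], [0, 0, -0.045], [0, 0, -0.066], [0, 0, -0.066], [0, 0, -0.066]], slide=[[0, 0, -0.2], [0, 0, -0.45], [0, 0, -0.65], [0, 0, -0.65], [0, 0, -0.65]], fingers=[1, 1, 1, 1, 1], grip_force=30)

```text
time: 0.6
ee_pos: [0.2445, 0.5752, 0.3288]
ee_rot: [0.097, 0.995, 0.0, 0.0]
ft_force: [-0.4, -0.7, -0.9]
finger_gap: 0.146
```

play_rows(twist=[[0, 0, 0], [0, 0, 0], [0, 0, 0], [0, 0, 0], [0, 0, 0], [0, 0, 0]], slide=[[-0.1, -0.1, 0], [-0.25, -0.25, 0], [-0.4, -0.45, 0], [-0.55, -0.6, 0], [-0.65, -0.75, 0], [-0.73, -0.8, 0]], fingers=[1, 1, 1, 1, 1, 1])

```text
time: 1.2
ee_pos: [0.3299, 0.4326, 0.3278]
ee_rot: [0.099, 0.995, -0.001, -0.0]
ft_force: [0.1, 0.6, 0.9]
finger_gap: -0.002
```

play_rows(twist=[[0, 0, 0], [0, 0, 0], [0, 0, 0], [0, 0, 0], [0, 0, 0], [0, 0, 0]], slide=[[-0.1, -0.1, 0], [-0.25, -0.25, 0], [-0.4, -0.45, 0], [-0.55, -0.6, 0], [-0.65, -0.75, 0], [-0.73, -0.8, 0]], fingers=[1, 1, 1, 1, 1, 1])

```text
time: 1.8
ee_pos: [0.4137, 0.2944, 0.328]
ee_rot: [0.099, 0.995, -0.001, -0.0]
ft_force: [-0.6, 0.1, 0.4]
finger_gap: -0.001
```

play_rows(twist=[[0, 0, 0], [0, 0, 0], [0, 0, 0], [0, 0, 0], [0, 0, 0]], slide=[[-0.1, -0.1, 0], [-0.25, -0.25, 0], [-0.4, -0.4, 0], [-0.45, -0.45, 0], [-0.45, -0.45, 0]], fingers=[1, 1, 1, 1, 1])

```text
time: 2.3
ee_pos: [0.4667, 0.2166, 0.3281]
ee_rot: [0.099, 0.995, -0.001, -0.0]
ft_force: [-0.4, 0.6, -0.5]
finger_gap: 0.003
```

Run:
```python
from h import *
from cell import manip
from scipy.spatial.transform import Rotation as Ro
s=manip.observe();im=cams.grab_frame("wrist");m=cams.camera_model("wrist")
T=np.eye(4);T[:3,:3]=Ro.from_quat(s["ee_rot"]).as_matrix();T[:3,3]=s["ee_pos"];C=T@m["hand_eye"];np.save("C.npy",C)
K=np.array([[m["fx"],0,m["cx"]],[0,m["fy"],m["cy"]],[0,0,1]])
p=np.linalg.inv(C)@[.502,.156,.225,1];q=K@p[:3];print("pred",q[:2]/q[2])
cv2.imwrite("pics/w1.png",im)
hsv=cv2.cvtColor(im,cv2.COLOR_BGR2HSV);k=((hsv[...,1]<50)&(hsv[...,2]>150)).astype(np.uint8);k=cv2.morphologyEx(k,cv2.MORPH_OPEN,np.ones((15,15)))
for c in cv2.findContours(k,cv2.RETR_EXTERNAL,cv2.CHAIN_APPROX_NONE)[0]:
    b=cv2.boxPoints(cv2.minAreaRect(c));uv=b.mean(0)
    w=[]
    for u in [*b,uv]:
        d=C[:3,:3]@np.linalg.inv(K)@[*u,1];o=C[:3,3];w.append(o+d*(.225-o[2])/d[2])
    print(cv2.contourArea(c),uv,np.round(w,4)[:,:2].tolist())
```

```text
pred [216.25161793 258.48872699]
3204.0 [215.5 260. ] [[0.4789, 0.134], [0.4893, 0.1861], [0.5284, 0.1771], [0.5175, 0.1229], [0.5031, 0.1551]]
```

View pics/w1.png

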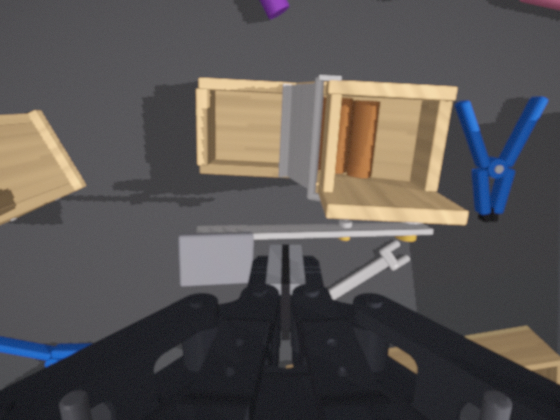

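The wrist view shows the pad at (215,260), which gives (0.503, 0.155) and agrees with the two-view fix. The box beside it holds the wide dowels at about (350,140). I'll move over the pad and down to just above it.

play_rows(twist=[[0, 0, 0], [0, 0, 0], [0, 0, 0], [0, 0, 0], [0, 0, 0], [0, 0, 0], [0, 0, 0]], slide=[[-0.1, -0.12, 0], [-0.23, -0.27, 0], [-0.327, -0.376, 0], [-0.327, -0.376, 0.15], [-0.327, -0.376, 0.35], [-0.327, -0.376, 0.5], [-0.327, -0.376, 0.5]], fingers=[1, 1, 1, 1, 1, 1, 1])

```text
time: 3.05
ee_pos: [0.5007, 0.1546, 0.2508]
ee_rot: [0.096, 0.995, -0.001, -0.003]
ft_force: [0.1, -0.6, 0.1]
finger_gap: 0.001
```

Run:
```python
from cell import manip,cams
import cv2
s=manip.observe();print(s["time"],s["ee_pos"],s["ee_rot"],s["ft_force"],s["finger_gap"])
```

```text
3.05 [0.50072369 0.15463054 0.25077258] [ 0.09582482  0.99539376 -0.00110941 -0.00276172] [ 0.11055664 -0.64139491  0.05715567] 0.0011755917492045822
```

play_rows(twist=[[0, 0, 0], [0, 0, 0], [0, 0, 0], [0, 0, 0], [0, 0, 0]], slide=[[-0.02, -0.015, 0.05], [-0.02, -0.015, 0.12], [-0.02, -0.015, 0.18], [-0.02, -0.015, 0.22], [-0.02, -0.015, 0.25]], fingers=[1, 1, 1, 1, 1])

```text
time: 3.55
ee_pos: [0.506, 0.1502, 0.2161]
ee_rot: [0.097, 0.995, -0.0, 0.0]
ft_force: [-1.5, -2.0, 3.4]
finger_gap: -0.0
```

play_rows(twist=[[0, 0, 0], [0, 0, 0], [0, 0, 0], [0, 0, 0], [0, 0, 0], [0, 0, 0], [0, 0, 0], [0, 0, 0]], slide=[[0, 0, 0.05], [0, 0, 0.1], [0, 0, 0.15], [0, 0, 0.2], [0, 0, 0.25], [0, 0, 0.29], [0, 0, 0.32], [0, 0, 0.32]], fingers=[1, 1, 1, 1, 1, 1, 1, 1])

```text
time: 4.35
ee_pos: [0.506, 0.15, 0.1677]
ee_rot: [0.097, 0.995, -0.0, -0.0]
ft_force: [-0.5, -3.6, 7.1]
finger_gap: -0.001
```

play_rows(twist=[[0, 0, 0], [0, 0, 0], [0, 0, 0]], slide=[[0, 0, 0.015], [0, 0, 0.03], [0, 0, 0.03]], fingers=[1, 1, 1])

```text
time: 4.65
ee_pos: [0.506, 0.1503, 0.1637]
ee_rot: [0.097, 0.995, -0.0, 0.0]
ft_force: [-0.8, -3.5, 5.6]
finger_gap: 0.001
```

play_rows(twist=[[0, 0, 0], [0, 0, 0], [0, 0, 0]], slide=[[0, 0, 0.015], [0, 0, 0.03], [0, 0, 0.03]], fingers=[1, 1, 1])

```text
time: 4.95
ee_pos: [0.5062, 0.1506, 0.1605]
ee_rot: [0.097, 0.995, 0.0, 0.0]
ft_force: [-6.2, -3.1, 19.7]
finger_gap: 0.002
```

play_rows(twist=[[0, 0, 0], [0, 0, 0], [0, 0, 0]], slide=[[0, 0, 0.01], [0, 0, 0.02], [0, 0, 0.02]], fingers=[1, 1, 1])

```text
time: 5.25
ee_pos: [0.5064, 0.1508, 0.1592]
ee_rot: [0.097, 0.995, 0.001, 0.001]
ft_force: [-10.9, -6.5, 39.7]
finger_gap: 0.004
```

The lever is on its stop: the force jumps at z = 0.160. I'll ease off a little, hold, and look at the dowels.

play_rows(twist=[[0, 0, 0], [0, 0, 0], [0, 0, 0], [0, 0, 0], [0, 0, 0], [0, 0, 0], [0, 0, 0], [0, 0, 0]], slide=[[0, 0, -0.015], [0, 0, -0.015], [0, 0, -0.015], [0, 0, -0.015], [0, 0, -0.015], [0, 0, -0.015], [0, 0, -0.015], [0, 0, -0.015]], fingers=[1, 1, 1, 1, 1, 1, 1, 1])

```text
time: 6.05
ee_pos: [0.5063, 0.1507, 0.1602]
ee_rot: [0.097, 0.995, 0.001, 0.001]
ft_force: [-6.3, -4.7, 24.9]
finger_gap: 0.002
```

Run:
```python
import cv2,numpy as np
from cell import cams
r=lambda a:cv2.resize(a,(390,390),interpolation=cv2.INTER_CUBIC)
t=cams.grab_frame("top");s=cams.grab_frame("scene");w=cams.grab_frame("wrist")
cv2.imwrite("pics/w2.png",np.hstack([r(t[170:290,145:265]),r(w[0:300,130:430])]));cv2.imwrite("pics/s2.png",s)
```

```text
(no output)
```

View pics/w2.png

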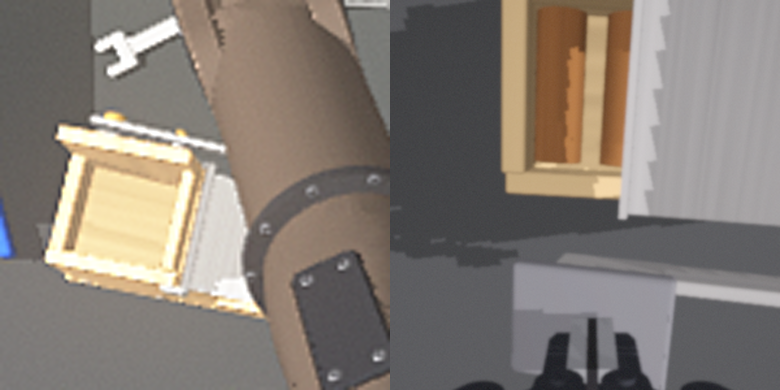

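The hopper is empty in the top view, and two dowels show in the tray at about (560,85) and (615,85). The third would be hidden under the raised lid, so I'll check the scene camera.

Run:
```python
import cv2
s=cv2.imread("pics/s2.png")
cv2.imwrite("pics/s2c.png",cv2.resize(s[170:320,270:420],(600,600),interpolation=cv2.INTER_CUBIC))
```

```text
(no output)
```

View pics/s2c.png

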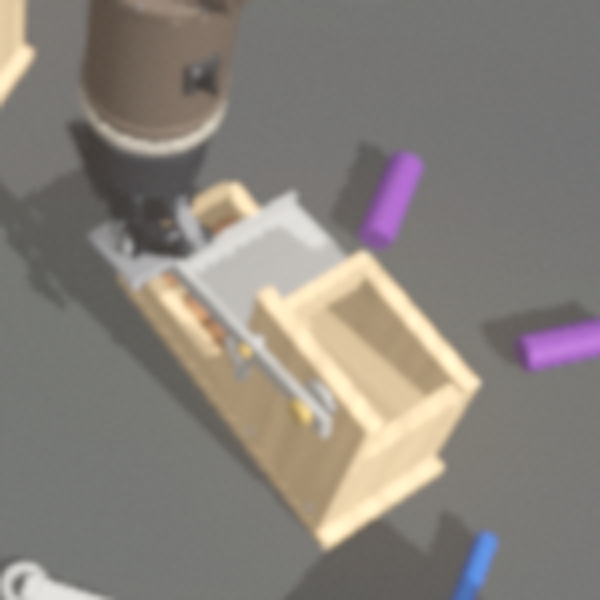

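Dowel ends show along the tray side wall from (165,280) to (220,335), and the hopper is empty. I'll hold a bit longer, then let the lever up at about 25 mm/s.

play_rows(twist=[[0, 0, 0], [0, 0, 0], [0, 0, 0], [0, 0, 0], [0, 0, 0], [0, 0, 0], [0, 0, 0], [0, 0, 0]], slide=[[0, 0, 0], [0, 0, 0], [0, 0, 0], [0, 0, 0], [0, 0, 0], [0, 0, 0], [0, 0, 0], [0, 0, 0]], fingers=[1, 1, 1, 1, 1, 1, 1, 1])

```text
time: 7.0
ee_pos: [0.5063, 0.1507, 0.1602]
ee_rot: [0.097, 0.995, 0.001, 0.001]
ft_force: [-6.7, -4.8, 23.8]
finger_gap: -0.004
```

play_rows(twist=[[0, 0, 0], [0, 0, 0], [0, 0, 0], [0, 0, 0], [0, 0, 0], [0, 0, 0], [0, 0, 0], [0, 0, 0]], slide=[[0, 0, -0.015], [0, 0, -0.03], [0, 0, -0.045], [0, 0, -0.06], [0, 0, -0.075], [0, 0, -0.09], [0, 0, -0.105], [0, 0, -0.12]], fingers=[1, 1, 1, 1, 1, 1, 1, 1])

```text
time: 7.8
ee_pos: [0.5059, 0.1498, 0.1766]
ee_rot: [0.097, 0.995, -0.0, 0.0]
ft_force: [0.1, -4.4, 5.0]
finger_gap: -0.002
```

play_rows(twist=[[0, 0, 0], [0, 0, 0], [0, 0, 0], [0, 0, 0], [0, 0, 0], [0, 0, 0], [0, 0, 0], [0, 0, 0]], slide=[[0, 0, -0.015], [0, 0, -0.03], [0, 0, -0.045], [0, 0, -0.06], [0, 0, -0.075], [0, 0, -0.09], [0, 0, -0.105], [0, 0, -0.12]], fingers=[1, 1, 1, 1, 1, 1, 1, 1])

```text
time: 8.6
ee_pos: [0.5061, 0.1505, 0.1947]
ee_rot: [0.097, 0.995, 0.0, 0.0]
ft_force: [-0.2, -3.2, 5.2]
finger_gap: -0.0
```

play_rows(twist=[[0, 0, 0], [0, 0, 0], [0, 0, 0], [0, 0, 0], [0, 0, 0], [0, 0, 0], [0, 0, 0], [0, 0, 0]], slide=[[0, 0, -0.015], [0, 0, -0.03], [0, 0, -0.045], [0, 0, -0.06], [0, 0, -0.075], [0, 0, -0.09], [0, 0, -0.105], [0, 0, -0.12]], fingers=[1, 1, 1, 1, 1, 1, 1, 1])

```text
time: 9.4
ee_pos: [0.5055, 0.1508, 0.2126]
ee_rot: [0.097, 0.995, 0.0, -0.0]
ft_force: [0.3, 3.3, 2.8]
finger_gap: 0.002
```

play_rows(twist=[[0, 0, 0], [0, 0, 0], [0, 0, 0], [0, 0, 0], [0, 0, 0], [0, 0, 0], [0, 0, 0], [0, 0, 0]], slide=[[0, 0, -0.015], [0, 0, -0.03], [0, 0, -0.045], [0, 0, -0.06], [0, 0, -0.075], [0, 0, -0.09], [0, 0, -0.105], [0, 0, -0.12]], fingers=[1, 1, 1, 1, 1, 1, 1, 1])

```text
time: 10.2
ee_pos: [0.5054, 0.1498, 0.2304]
ee_rot: [0.097, 0.995, -0.001, -0.0]
ft_force: [-0.1, -0.5, -0.2]
finger_gap: -0.003
```

play_rows(twist=[[0, 0, 0], [0, 0, 0], [0, 0, 0], [0, 0, 0], [0, 0, 0], [0, 0, 0], [0, 0, 0], [0, 0, 0]], slide=[[0, 0, -0.05], [0, 0, -0.15], [0, 0, -0.3], [0, 0, -0.45], [0, 0, -0.6], [0, 0, -0.7], [0, 0, -0.7], [0, 0, -0.7]], fingers=[1, 1, 1, 1, 1, 1, 1, 1])

```text
time: 11.0
ee_pos: [0.5057, 0.1503, 0.3354]
ee_rot: [0.097, 0.995, -0.0, -0.0]
ft_force: [-0.2, 0.4, -0.2]
finger_gap: -0.004
```

play_rows(twist=[[0, 0, 0], [0, 0, 0], [0, 0, 0], [0, 0, 0], [0, 0, 0], [0, 0, 0], [0, 0, 0], [0, 0, 0]], slide=[[0.1, 0.15, 0], [0.2, 0.3, 0], [0.3, 0.45, 0], [0.4, 0.6, 0], [0.45, 0.75, 0], [0.5, 0.9, 0], [0.5, 0.9, 0], [0.5, 0.9, 0]], fingers=[1, 1, 1, 1, 1, 1, 1, 1])

```text
time: 11.8
ee_pos: [0.4579, 0.2972, 0.3343]
ee_rot: [0.097, 0.995, -0.001, -0.001]
ft_force: [-0.5, 0.3, -0.4]
finger_gap: 0.001
```

play_rows(twist=[[0, 0, 0], [0, 0, 0], [0, 0, 0], [0, 0, 0], [0, 0, 0], [0, 0, 0], [0, 0, 0], [0, 0, 0]], slide=[[0.1, 0.15, 0], [0.25, 0.3, 0], [0.4, 0.45, 0], [0.55, 0.6, 0], [0.7, 0.75, 0], [0.8, 0.9, 0], [0.8, 0.9, 0], [0.8, 0.9, 0]], fingers=[1, 1, 1, 1, 1, 1, 1, 1])

```text
time: 12.6
ee_pos: [0.3672, 0.4522, 0.3349]
ee_rot: [0.097, 0.995, -0.001, 0.0]
ft_force: [0.8, -0.3, -0.6]
finger_gap: -0.0
```

Run:
```python
import cv2,numpy as np
from cell import cams,manip
t=cams.grab_frame("top");s=cams.grab_frame("scene");cv2.imwrite("pics/t3.png",t);cv2.imwrite("pics/s3.png",s)
r=lambda a:cv2.resize(a,(390,390),interpolation=cv2.INTER_CUBIC)
cv2.imwrite("pics/c3.png",np.hstack([r(t[180:280,155:255]),r(s[190:320,275:405])]))
print(manip.observe()["ee_pos"],manip.observe()["ft_force"])
```

```text
[0.36796981 0.45139661 0.33533175] [ 0.07207974 -0.31641825 -0.25984537]
```

View pics/c3.png

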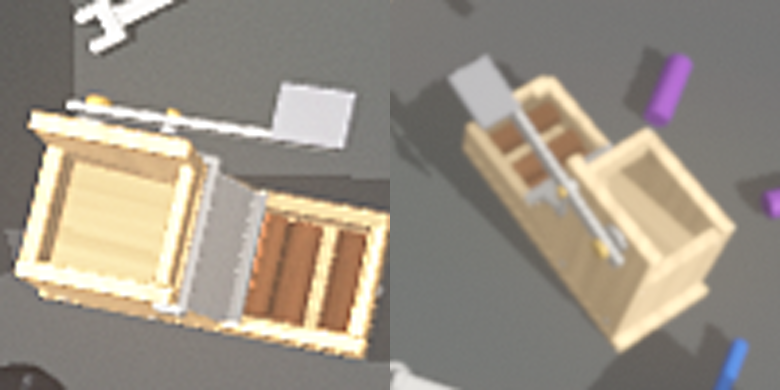

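View pics/t3.png

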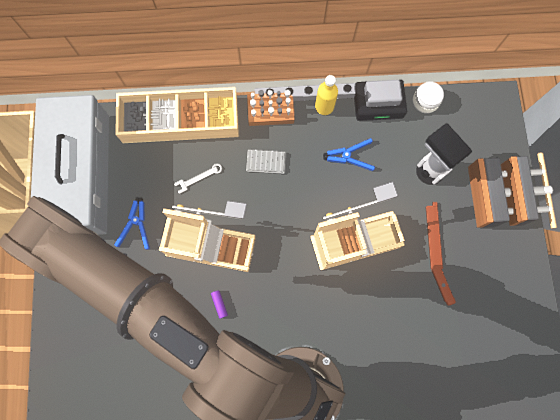

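All three dowels lie in the tray, at crop x ≈ 265, 300 and 345. The hopper is empty, the bystanders look unmoved and the lid looks shut. As a last numeric check, I'll compare the lid and pad with the first pictures.

Run:
```python
import cv2,numpy as np
for n,m,rois in(("top0","t3",{"pad":(220,250,198,222),"lid":(196,226,215,265),"thinbox":(305,405,175,275)}),("scene0","s3",{"pad":(292,322,205,236)})):
    a,b=[cv2.cvtColor(cv2.imread(f"pics/{k}.png"),cv2.COLOR_BGR2GRAY).astype(np.float32) for k in(n,m)]
    for k,(x0,x1,y0,y1) in rois.items():
        p,q=a[y0:y1,x0:x1],b[y0:y1,x0:x1]
        print(n,k,"shift",cv2.phaseCorrelate(p,q),"mean diff",np.abs(p-q).mean())
```

```text
top0 pad shift ((-0.036235185522071944, 0.06120536896740525), 1.0182105529639456) mean diff 1.2555555
top0 lid shift ((-0.234694644596539, -0.10310155982828917), 0.587184219678243) mean diff 16.901333
top0 thinbox shift ((-0.0028827376732820653, -0.027107652566350282), 0.9645089256286621) mean diff 1.8012
scene0 pad shift ((-0.18642010122211872, -0.08962593634023008), 0.9411106765270233) mean diff 3.0569892
```

Run:
```python
import cv2
for k in("top0","t3"):
    a=cv2.cvtColor(cv2.imread(f"pics/{k}.png"),cv2.COLOR_BGR2HSV)
    for r in(232,242,252): print(k,r,"S",a[r,198:228,1].tolist())
```

```text
top0 232 S [141, 32, 18, 4, 88, 98, 103, 125, 14, 12, 17, 20, 24, 20, 19, 19, 22, 20, 20, 19, 21, 19, 16, 16, 8, 72, 84, 82, 80, 75]
top0 242 S [20, 13, 103, 96, 116, 95, 18, 14, 20, 21, 22, 22, 22, 19, 21, 22, 22, 21, 21, 21, 15, 15, 13, 75, 74, 71, 70, 71, 70, 72]
top0 252 S [99, 99, 124, 70, 18, 16, 22, 23, 19, 20, 21, 20, 22, 21, 21, 22, 22, 19, 18, 13, 34, 79, 75, 75, 73, 76, 77, 74, 71, 73]
t3 232 S [88, 23, 21, 6, 89, 102, 103, 81, 39, 8, 13, 22, 21, 20, 22, 21, 19, 19, 19, 20, 20, 16, 16, 14, 7, 72, 83, 82, 81, 76]
t3 242 S [22, 12, 103, 98, 94, 67, 28, 13, 19, 21, 22, 21, 21, 19, 19, 21, 21, 22, 23, 21, 17, 11, 3, 120, 140, 131, 131, 132, 131, 125]
t3 252 S [99, 102, 84, 68, 12, 14, 22, 23, 21, 22, 22, 21, 21, 20, 23, 20, 20, 18, 16, 10, 23, 130, 141, 129, 131, 134, 128, 121, 122, 128]
```

The lid edges fall on the same pixels as at the start, so the lid is shut. Handing in.

```bash
python3 -c "
from cell import manip
print(manip.hand_in())"
```

```text
the job is handed in; nothing more can be done
None
```

I pressed the thick-dowel dispenser's lever down to its stop with the shut fingertips and held it there for about 2 s. I then let it up at about 22 mm/s, lifted off, moved clear and handed the job in at about 13 s.

- **Dowels:** the last pictures show all three thick dowels in the catch tray and the hopper empty. While the lever was down I could see only two dowels clearly. I took the third to be in the tray, hidden under the raised lid.
- **Lever and lid:** the pad is back within 0.2 px of where it started in both views. In the top view the lid's edges lie on the same pixels as at the start. A shift check over the lid area matched only weakly, because dowels now show in that part of the picture; I relied on the edges.
- **Everything else:** the thin-dowel dispenser is unchanged in the pictures, and the bystanders in view look unmoved. I did not measure the bystanders.
- **Force:** the fingertip force on the pad peaked at about 40 N for a moment on the stop. I eased it to about 24 N for the hold.

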